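# Knock a stuck calcite rhomb out of its dented specimen tin into the tilting bin

### The arm

A 6-joint arm with a two-finger parallel gripper is mounted at the origin on the work surface. World frame = base frame: x ahead of the robot, y to its left, z up, the work surface at z = 0. Lengths are in m, angles in rad, forces in N, time in s.
With the tool pointing down it reaches from about 0.225 to 0.875 m from the base axis. Payload 3.4 kg.
Tool frame: the origin (TCP) lies at the very end of the fingers, on their centre line; the grasp point (between the pads) lies 19 mm behind it (manip.hold_point_z is the distance from the TCP to the grasp point, in m); z points along the fingers, y is the line along which they close (so a half turn about z gives the same grasp; the last joint's range is limited). The gripper opens to 85 mm and grips with 20 to 120 N. Pads are 22 mm wide; open, the fingers measure 114 mm over their backs; the gripper's body (76 mm by 85 mm) begins 54 mm behind the grasp point. The pads swing forward as they close: fully open they stand 13 mm farther back than shut.
Start: joints at [-1.381, 0.276, 1.505, -0, 1.361, -0.121], TCP at [0.176, -0.547, 0.231] pointing down, gripper open.
Joint ranges: [-2.89, 2.89], [-0.75, 2.08], [0.22, 2.7], [-1.18, 4.32], [0.11, 2.71], [-2.7, 2.7]. Speed limits (rad/s): [2.57, 2.57, 3.14, 3.14, 3.14, 3.14].

### API

Orientations are given as a unit quaternion [w, x, y, z].
In Python, from rig import readout, viewer, order, manip gives the robot as it stands. The module is installed in compiled form; this text tells all that it offers.
- The arm moves only by the tool send_rows, never from a script. Its arguments are lists of equal length, an entry for each row: "xyz": the shift along the world's x, y, z in m, a list of three; "delta_rot": the turn, a rotation vector about the world's x, y, z in degrees, a list of three. In form: {"xyz": [[tx, ty, tz], ...], "delta_rot": [[wx, wy, wz], ...]}. A call has 1 to 12 rows; each row shifts and turns the commanded pose from where the row before left it; what a row does not reach is not made up. A row lasts 1/10 s, in which the tool goes at most 50 mm and 8.59 degrees, less where a joint would pass 70% of its speed; a pose out of reach is approached as far as the arm can. A call with a gripper value outside its range is refused whole. "gripper" is the finger opening in m, from 0 to 0.0854, set as the call begins (left out, the last holds). The fingers move at their own pace and stop on an object; "force" is the grip in N (left out, the last holds). Time passes only in rows, so rows that do not move let the fingers close. It gives the time, the measured TCP pose, the force, the opening and the grip force at its end, in the units of the state.
- readout.get_state(): the state, without advancing time (a new reading comes with each control period).
- viewer.get_image(name): name is "side" or "top" or "wrist"; returns a dict with "color" (420x560x3 uint8, red, green, blue), "depth" (420x560 float32, m along the optical axis (not along the pixel's ray), 0 where there is no reading), "K" (3x3 intrinsics, pixels), "camera_from_world" (4x4, takes a point from world to camera coordinates). Camera axes: x right, y up, looking along -z (the intrinsics and any distortion apply to the point x, -y, -z); pixel columns grow to the right and rows downward; lengths in m; the calibration is good to about 2 mm. A picture is of the moment at which its call begins.
- order.sign_off(): hands the job in; it is judged then, once.
The state is a dict: "clock": time; "qpos": joint angles; "qd": joint speeds; "effort": joint torques, N m; "position": TCP position; "ee_rot": TCP orientation; "contact_force": force on the tool from outside, world axes, zero at the start; "moment": the same for the moment, N m; "width": finger opening in m; "gripper_force": force on a finger pad.
Only numpy, scipy, OpenCV 4.12 (cv2) and the standard library are available. Lean on these libraries where they do the work, as an engineer would, in place of code of your own. Each camera call takes 0.05 s, during which the arm holds its last target. There are 200 camera calls.

### The job

The orange calcite rhomb is jammed behind a dent in the small square tin that lies on its side on the ledge: tilt the galvanised bin under the ledge fully out, pick up the tin, hold it mouth down over the open bin and tap it lightly on the bin's rim or the ledge's edge until the rhomb drops into the bin. Then lay the empty tin back on its side on the ledge and swing the bin fully shut without slamming it. The tin is thin and the bin already dented, so grip and tap gently, and leave the other things on the ledge where they are.

Things in the scene. Friction and masses are not known exactly. Their poses are not given: they have to be found in the camera images.
- ledge: White-laminated particleboard shelf unit, fixed: ledge 620 wide (its y), 260 deep (its x), 18 thick, top 215 above the bench. Origin: on the bench under the middle of the ledge's front edge; x points back under the ledge, away from the robot, y along the edge, z up. Uprights 246 apart flank the bin, their front edges 11 behind the ledge's edge.
- bin (a joint): Tilting bin of dented galvanised tin: 236 wide, 85 deep, front wall 150 and back wall 130 high, walls 2.5, open top with rolled rim, 0.7 kg. Hinged at its lower front edge, parallel to the ledge's y. rad: 0 shut (front wall upright), 0.85 fully out towards the robot, on its stop. Starts at 0 to 0.12; hinge friction (0.4 N m) keeps it where it is left; 4 to 8 N at the knob move it.
- bin_hinge (a point): Middle of the bin's hinge line: 10 behind the ledge's front edge and 26 above the bench. Its axes turn with the bin (shut: same as the ledge's).
- bin_knob (a point): Grip point of the bin's wooden knob: round head 28 in diameter, 18 long, square to the front wall, end 46 out; this point is 33 out and 130 up the wall from the hinge line. Bin shut: 23 ahead of the ledge's edge and 41 below its underside, so the gripper must come in leaning, from the robot's side. Pinched at its left and right sides the knob can turn between the pads as the bin swings.
- bin_floor (a point): Middle of the bin's inner floor. Axes turn with the bin: x from the front wall to the back wall (inside from -40 to +40), y along the width (-115 to +115), z up the walls.
- bin_backrim (a point): Middle of the top of the bin's back rim (along y, 236 long): 83.5 behind, 133 above the hinge line in the bin's axes. Bin fully out: the rim is about 35 ahead of the ledge's edge and 177 above the bench; the mouth reaches from it about 68 further towards the robot, to the front rim 125 above the bench. The hinge friction and stop bear a tap there.
- tin: Square galvanised tin, 90 long, 52 x 52, walls 2, loose, lying on its side on the ledge; 0.15 kg empty; it bears 70 N of grip and knocks of 70 N. Origin: middle of the outer face it lies on. Along its x axis: -x out of the open mouth, +x to the closed end; z up to the wall with the dent (a crease 15 deep across its middle). The y sides are flat, 52 apart. At first the mouth looks towards the robot within about 20 degrees.
- tin_center (a point): Middle of the tin's volume (26 above its origin).
- tin_mouth (a point): Middle of the tin's mouth (45 from the centre towards -x of the tin). The lip is a square of 52.
- calcite: Orange calcite rhomb, 36 x 34 x 37, 0.10 kg, slippery, in the tin between closed end and dent. Origin: middle of its underside, 19 from the tin's centre towards the closed end. The springy dent holds it even upside down; it jumps past when the inverted tin's lip is stopped short on the rim from about 0.2 m/s, maybe after several taps; easiest with the mouth within 30 degrees of straight down.
- amethyst: Bystander: violet amethyst cluster, about 80 across and 60 high, loose on the ledge. Origin: middle of its underside.
- tourmaline: Bystander: black tourmaline rod, about 98 long (along its x) and 27 thick, lying loose on the ledge. Origin: under its middle.
- magnifier: Bystander: hand magnifier lying on the ledge, ring 76 across, wooden handle, about 180 long along its x (the handle to -x). Origin: where ring and handle meet, underside.
Things that resemble listed ones, but are neither listed nor needed, are in the scene too. There is more than one size of the tin; the job needs the middle-sized.

How it is judged:
On the way, in this order (a step that is already met when the one before it is completed fails the run):
1. the bin is tilted fully out (value of joint bin above 0.76 rad), for 0.2 s.
2. the tin is held mouth down over the open bin with the rhomb still stuck in it (value of joint bin above 0.76 rad and angle between tin's own x axis and vertical below 0.79 rad and x of tin_mouth in the frame of ledge between -0.13 and 0 m and y of tin_mouth in the frame of ledge between -0.1 and 0.1 m and z of tin_mouth in the frame of ledge between 0.1 and 0.3 m and distance between calcite and tin_center below 0.04 m), for 0.2 s.
3. the inverted tin is tapped on the bin or the ledge (value of joint bin above 0.76 rad and angle between tin's own x axis and vertical below 0.79 rad and x of tin_mouth in the frame of ledge between -0.13 and 0 m and y of tin_mouth in the frame of ledge between -0.1 and 0.1 m and z of tin_mouth in the frame of ledge between 0.1 and 0.3 m and contact force between tin and ledge above 2 N).
4. the rhomb has dropped into the bin (value of joint bin above 0.76 rad and x of calcite in the frame of bin_floor between -0.05 and 0.05 m and y of calcite in the frame of bin_floor between -0.12 and 0.12 m and z of calcite in the frame of bin_floor between -0.01 and 0.1 m), for 0.2 s.
At the end, for the whole second after the job is handed in: The bin is shut (within 0.06 rad), the rhomb lies at rest inside it, and the tin lies at rest on one of its four sides on the ledge (level within 7 degrees, its centre at least 20 mm in from the ledge's edges) (value of joint bin below 0.06 rad and x of calcite in the frame of bin_floor between -0.05 and 0.05 m and y of calcite in the frame of bin_floor between -0.12 and 0.12 m and z of calcite in the frame of bin_floor between -0.01 and 0.1 m and angle between tin's own x axis and vertical between 1.45 and 1.69 rad and z of tin_center in the frame of ledge between 0.235 and 0.247 m and x of tin_center in the frame of ledge between 0.02 and 0.24 m and y of tin_center in the frame of ledge between -0.28 and 0.28 m and linear speed of tin below 0.02 m/s and linear speed of calcite below 0.03 m/s); the robot touches nothing.
It fails at once if the tin is knocked or pressed with more than 80 N (contact force between tin and ledge above 80 N).
It fails at once if the tin is squeezed with more than 160 N in all (contact force between the fingers and tin above 160 N).
It fails at once if the bin is slammed shut (faster than 3 rad/s) (velocity of joint bin below -3 rad/s).
It fails at once if the amethyst, tourmaline or magnifier is moved more than 25 mm (distance of any of amethyst, tourmaline, magnifier from where it was at the start of the episode above 0.025 m).
It also fails if it takes over 67 s, if anything falls off the work surface, if the arm or the gripper's body presses on something with over 40 N, if the wrist force passes 120 N, or if a joint passes its speed limit or range.

## Working session

There is one attempt and no reset: what is moved stays moved. The work goes in short steps, Python scripts to look and compute and a tool call to move; the robot and the scene stay as the last step left them, time stands still between calls to the robot, and variables do not carry over. Pictures are saved under pics/ and viewed, at most 10 in all, crops included, and the job is handed in when it is done.

Besides the shell and the picture viewer there is one more tool, called after "Request:" as name(argument=value, ...), one argument or row to a line, values as JSON. send_rows: Moves the arm, as the interface text tells. Its arguments: {"type":"object","properties":{"xyz":{"type":"array"},"delta_rot":{"type":"array"},"gripper":{"type":"number"},"force":{"type":"number"}},"required":["xyz","delta_rot"]}

```bash
mkdir -p pics; cat > h.py <<'E'
import numpy as np, cv2
from rig import readout, viewer, order, manip
def cloud(im):
    d=im["depth"];K=np.array(im["K"]);h,w=d.shape
    u,v=np.meshgrid(np.arange(w),np.arange(h))
    P=np.stack([(u-K[0,2])/K[0,0]*d,-(v-K[1,2])/K[1,1]*d,-d],-1)
    T=np.linalg.inv(np.array(im["camera_from_world"]))
    return P@T[:3,:3].T+T[:3,3]
def save(im,n): cv2.imwrite("pics/"+n,im["color"][:,:,::-1])
E
python3 - <<'E'
from h import *
ims=[viewer.get_image(n) for n in("top","side")]
for n,i in zip(("top","side"),ims):
    np.savez("%s0.npz"%n,**i); print(n,np.round(i["K"],1).tolist(),np.round(np.linalg.inv(i["camera_from_world"]),3).tolist())
    save(i,n+"0.png")
s=readout.get_state();print(s)
E
```

```text
top [[389.4, 0.0, 285.4], [0.0, 389.4, 210.4], [0.0, 0.0, 1.0]] [[0.01, 0.982, -0.188, 0.478], [-1.0, 0.009, -0.007, 0.038], [-0.005, 0.188, 0.982, 0.914], [0.0, 0.0, 0.0, 1.0]]
side [[386.8, 0.0, 281.3], [0.0, 386.8, 210.6], [0.0, 0.0, 1.0]] [[-0.885, 0.333, -0.326, 0.34], [-0.465, -0.598, 0.653, 0.539], [0.023, 0.729, 0.684, 0.714], [0.0, 0.0, 0.0, 1.0]]
{'clock': 0.1, 'qpos': array([-1.38098582e+00,  2.76552207e-01,  1.50603417e+00,  1.11678159e-05,
        1.36069821e+00, -1.21023610e-01]), 'qd': array([ 0.00064753, -0.00163575, -0.00264871,  0.00021729, -0.0005949 ,
        0.00070675]), 'effort': array([ 1.22260601e-03, -4.17699301e+01, -2.46404994e+01, -1.69495206e-04,
        5.86476963e-03,  1.05318020e-05]), 'position': array([ 0.1757597 , -0.54697378,  0.23050353]), 'ee_rot': array([-8.45653668e-04,  9.87946887e-01,  1.54790933e-01, -2.36330543e-05]), 'contact_force': array([ 0.96832646, -0.13767498,  0.83445527]), 'moment': array([ 0.04978155, -0.03527976, -0.09828684]), 'gripper_force': 0.0, 'width': 0.08532579085300966}
```

View pics/top0.png

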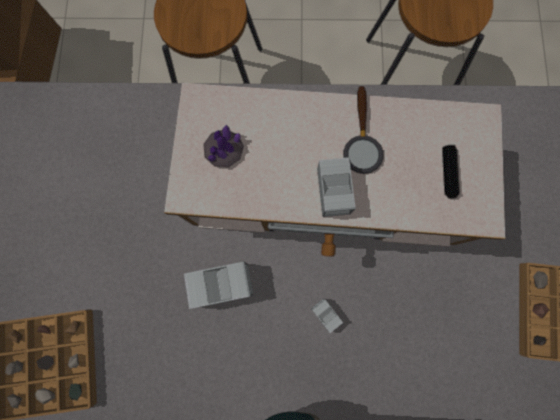

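View pics/side0.png

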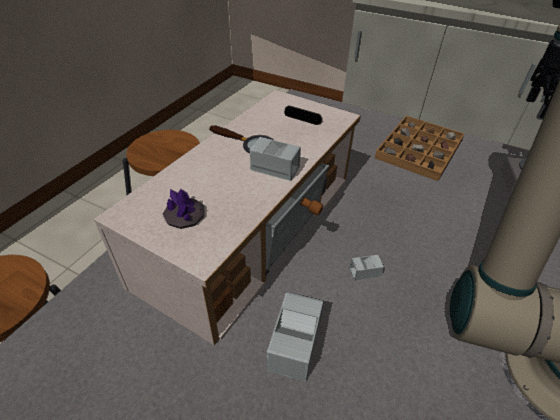

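Tin candidates in the top view: (337,187) on the ledge, (218,287) large on the bench and (328,316) small on the bench. The one on the ledge is the middle-sized one and lies where the task says. The magnifier ring at (363,154) is close to its right rear side, and the knob is at (328,245).

```bash
python3 - <<'E'
from h import *
im=dict(np.load("top0.npz"));W=cloud(im);c=im["color"];z=W[...,2]
u,v=np.meshgrid(np.arange(560),np.arange(420))
m=(abs(z-.215)<.007)&(u>150)&(u<520)&(v>75)&(v<250)
m=cv2.morphologyEx(m.astype(np.uint8),cv2.MORPH_OPEN,np.ones((3,3)))>0
print("ledge z",np.median(z[m]))
pts=W[m]; r=cv2.minAreaRect(pts[:,:2].astype(np.float32)*1000); print("ledge rect",r,cv2.boxPoints(r).round(1).tolist())
# front edge fit
E=[]
for col in list(range(185,300))+list(range(365,495)):
    vs=np.where(m[:,col])[0]; E.append(W[vs.max(),col,:2])
E=np.array(E);p=np.polyfit(E[:,1],E[:,0],1);print("front edge x=a*y+b",p,np.std(E[:,0]-np.polyval(p,E[:,1])))
# tin
t=(z>.225)&(z<.29)&(u>305)&(u<360)&(v>150)&(v<225)
tt=t&(z>.258); print("tin top z",np.median(z[tt]))
for mm in(t,tt):
    r=cv2.minAreaRect(W[mm][:,:2].astype(np.float32)*1000);print("tin",r)
# knob
hsv=cv2.cvtColor(c,cv2.COLOR_RGB2HSV)
k=(hsv[...,0]<20)&(hsv[...,1]>120)&(hsv[...,2]>70)&(u>310)&(u<345)&(v>230)&(v<262)
P=W[k];print("knob",k.sum(),P.min(0),P.max(0),np.median(P,0))
ms=dict(np.load("side0.npz"));S=cloud(ms);hs=cv2.cvtColor(ms["color"],cv2.COLOR_RGB2HSV)
k=(hs[...,0]<20)&(hs[...,1]>120)&(hs[...,2]>70)&(u>300)&(u<325)&(v>193)&(v<218)
P=S[k];print("knob side",k.sum(),P.min(0),P.max(0),np.median(P,0))
# tin in side
t=(S[...,2]>.225)&(S[...,2]<.285)&(u>245)&(u<305)&(v>130)&(v<185)
r=cv2.minAreaRect(S[t][:,:2].astype(np.float32)*1000);print("tin side",r, np.percentile(S[t][:,2],[5,50,95]))
g=np.hstack([cv2.resize(c[140:270,260:420],None,fx=2.5,fy=2.5),cv2.resize(ms["color"][120:250,230:390],None,fx=2.5,fy=2.5)])
cv2.imwrite("pics/crop.png",g[:,:,::-1])
# magnifier ring
b=(z>.219)&(z<.24)&(u>340)&(u<390)&(v>130)&(v<175);P=W[b];print("ring",P.min(0),P.max(0))
E
```

```text
ledge z 0.21497521242273776
ledge rect ((715.4639892578125, -51.99102783203125), (620.4995727539062, 261.83624267578125), 86.16360473632812) [[564.0999755859375, -352.79998779296875], [825.2999877929688, -370.29998779296875], [866.7999877929688, 248.8000030517578], [605.5999755859375, 266.29998779296875]]
front edge x=a*y+b [0.06686917 0.58848701] 0.0006894424926743487
tin top z 0.2664770946247951
tin ((662.7740478515625, -55.344512939453125), (117.55020904541016, 76.97517395019531), 5.514410495758057)
tin ((649.14501953125, -44.51609420776367), (92.49321746826172, 52.81052017211914), 5.521705150604248)
knob 206 [ 0.53557404 -0.04911246  0.15278628] [ 0.57661211 -0.02784192  0.16806815] [ 0.5526507  -0.03902874  0.16226646]
knob side 173 [ 0.34032875 -0.04820173  0.14918234] [0.57823585 0.53925125 0.71357698] [ 0.55231426 -0.03519452  0.16192186]
tin side ((680.5835571289062, -62.84028625488281), (96.01634979248047, 177.06869506835938), 59.34270095825195) [0.22670566 0.25900387 0.26915951]
ring [ 0.68220696 -0.13892017  0.21903061] [ 0.76418792 -0.06269553  0.22879795]
```

View pics/crop.png

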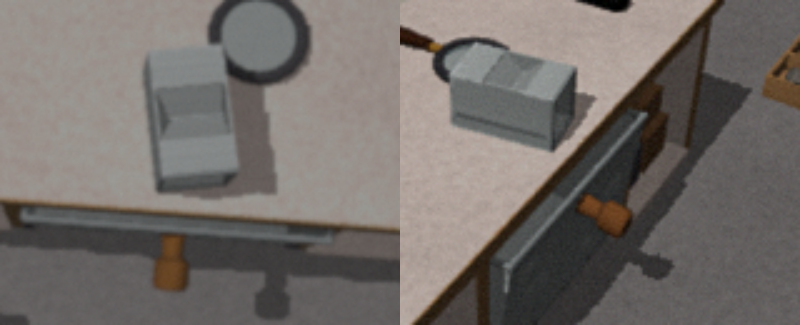

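The crop confirms the middle-sized tin on the ledge, with its dent on top and mouth towards the robot. The tin is centred near world (0.649, -0.044) with a yaw of about +5.5°. The ledge origin is near (0.586, -0.043) with a yaw of -3.8°, and the bin stands at about 0.11 rad. I'll approach the knob leaning.

Request:
send_rows(
  xyz=[
    [0.021,0.032,0.003],
    [0.021,0.032,0.003],
    [0.021,0.032,0.003],
    [0.021,0.032,0.003],
    [0.021,0.032,0.003],
    [0.021,0.032,0.003],
    [0.021,0.032,0.003],
    [0.021,0.032,0.003],
    [0.021,0.032,0.003],
    [0.021,0.032,0.003],
    [0.021,0.032,0.003],
    [0.021,0.032,0.003],
  ],
  delta_rot=[
    [0,0,-3.6],
    [0,0,-3.6],
    [0,0,-3.6],
    [0,0,-3.6],
    [0,0,-3.6],
    [0,0,-3.6],
    [-0.33,-5,0],
    [-0.33,-5,0],
    [-0.33,-5,0],
    [-0.33,-5,0],
    [-0.33,-5,0],
    [-0.33,-5,0],
  ],
  gripper=0.06,
  force=40,
)

```text
clock: 1.3
position: [0.4281, -0.1622, 0.2675]
ee_rot: [0.009, 0.965, -0.032, 0.261]
contact_force: [0.5, -0.2, -0.3]
width: 0.0596
gripper_force: 0.0
```

Request:
send_rows(
  xyz=[
    [0.016,0.025,-0.014],
    [0.016,0.025,-0.014],
    [0.016,0.025,-0.014],
    [0.015,0.025,-0.015],
    [0.015,0.025,-0.015],
    [0,0,0],
  ],
  delta_rot=[
    [-0.33,-5,0],
    [-0.33,-5,0],
    [-0.33,-5,0],
    [0,0,0],
    [0,0,0],
    [0,0,0],
  ],
)

```text
clock: 1.9
position: [0.5042, -0.0351, 0.1942]
ee_rot: [0.009, 0.925, -0.026, 0.378]
contact_force: [-1.3, 1.1, 0.4]
width: 0.0602
gripper_force: 0.0
```

```bash
python3 - <<'E'
from h import *
s=readout.get_state();print(s["position"],s["ee_rot"],s["qpos"].round(2))
from scipy.spatial.transform import Rotation as R
w,x,y,z=s["ee_rot"];print(R.from_quat([x,y,z,w]).as_matrix().round(3))
for n in("top","side","wrist"):
    im=viewer.get_image(n);W=cloud(im);save(im,n+"1.png")
    hs=cv2.cvtColor(im["color"],cv2.COLOR_RGB2HSV)
    k=(hs[...,0]<20)&(hs[...,1]>120)&(hs[...,2]>70)&(abs(W[...,0]-.552)<.025)&(abs(W[...,1]+.04)<.03)&(abs(W[...,2]-.155)<.03)
    P=W[k];print(n,len(P)); 
    if len(P):print(P.min(0).round(4),P.max(0).round(4),np.median(P,0).round(4))
E
```

```text
[ 0.50418034 -0.03513862  0.19415027] [ 0.00868364  0.92547599 -0.02642231  0.37778387] [-0.37 -0.08  2.33  0.99  0.26  0.37]
[[ 0.713 -0.055  0.699]
 [-0.042 -0.998 -0.036]
 [ 0.7   -0.004 -0.714]]
top 212
[ 0.5354 -0.0492  0.1542] [ 0.5767 -0.028   0.1679] [ 0.5528 -0.0391  0.1623]
side 170
[ 0.5354 -0.0476  0.149 ] [ 0.5764 -0.027   0.1691] [ 0.5522 -0.0354  0.1621]
wrist 2034
[ 0.5338 -0.054   0.1533] [ 0.577  -0.0275  0.1669] [ 0.5497 -0.0407  0.162 ]
```

View pics/wrist1.png

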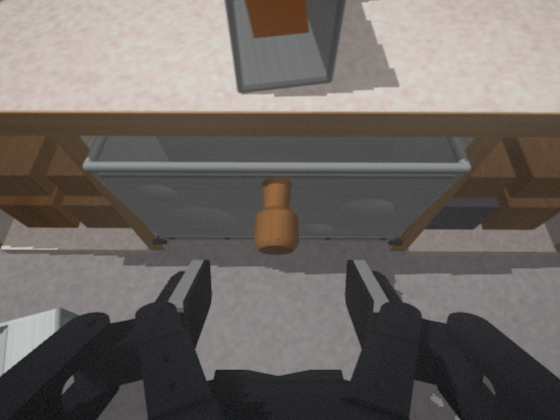

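The wrist view shows the knob at (277,225), between the open fingers and slightly left of centre. Joint 5 is near its limit, so I'll lean further to let the wrist roll over before I go in.

Request:
send_rows(
  xyz=[
    [0,0,-0.002],
    [0,0,-0.002],
    [0,0,-0.002],
    [0,0,-0.002],
    [0,0,-0.002],
    [0,0,-0.002],
    [0,0,-0.002],
    [0,0,-0.002],
    [0,0,-0.002],
    [0,0,-0.002],
    [0,-0.002,0],
    [0,0,0],
  ],
  delta_rot=[
    [-0.13,-2,0],
    [-0.13,-2,0],
    [-0.13,-2,0],
    [-0.13,-2,0],
    [-0.13,-2,0],
    [-0.13,-2,0],
    [-0.13,-2,0],
    [-0.13,-2,0],
    [-0.13,-2,0],
    [-0.13,-2,0],
    [0,0,0],
    [0,0,0],
  ],
)

```text
clock: 3.25
position: [0.506, -0.0409, 0.1791]
ee_rot: [0.013, 0.854, -0.026, 0.519]
contact_force: [0.1, -0.4, 0.2]
width: 0.0599
gripper_force: 0.0
```

```bash
cat >> h.py <<'E'
from scipy.spatial.transform import Rotation as R
def st():
    s=readout.get_state();w,x,y,z=s["ee_rot"];M=R.from_quat([x,y,z,w]).as_matrix()
    print(s["clock"],s["position"].round(4),"q",s["qpos"].round(2),"F",s["contact_force"].round(1),"w",round(s["width"],4),round(s["gripper_force"],1));print("x",M[:,0].round(3),"y",M[:,1].round(3),"z",M[:,2].round(3))
    return s,M
E
python3 -c "
from h import *
st()"
```

```text
3.25 [ 0.506  -0.0409  0.1791] q [-0.51  0.12  2.65  2.55  0.77 -1.34] F [ 0.1 -0.4  0.2] w 0.0599 0.0
x [ 0.46  -0.031  0.888] y [-0.058 -0.998 -0.005] z [ 0.886 -0.049 -0.461]
```

Request:
send_rows(
  xyz=[
    [0.001,0,0.003],
    [0.001,0,0.003],
    [0.001,0,0.003],
    [0.001,0,0.003],
    [0.001,0,0.003],
    [0.001,0,0.003],
    [0.001,0,0.003],
    [0.001,0,0.003],
    [0.001,0,0.002],
    [0.001,0,0],
    [0.001,0,0],
    [0.001,0.002,0],
  ],
  delta_rot=[
    [0.18,2.7,0],
    [0.18,2.7,0],
    [0.18,2.7,0],
    [0.18,2.7,0],
    [0.18,2.7,0],
    [0.18,2.7,0],
    [0.18,2.7,0],
    [0.18,2.7,0],
    [0.18,2.7,0],
    [0.18,2.7,0],
    [0.18,2.7,0],
    [0.18,2.7,0],
  ],
)

```text
clock: 4.45
position: [0.5171, -0.029, 0.1996]
ee_rot: [-0.007, 0.951, -0.026, 0.308]
contact_force: [0.6, 0.2, 0.2]
width: 0.06
gripper_force: 0.0
```

```bash
python3 -c "
from h import *
st()"
```

```text
4.45 [ 0.5171 -0.029   0.1996] q [-0.32 -0.05  2.17  0.43  0.46  0.97] F [0.6 0.2 0.2] w 0.06 0.0
x [ 0.808 -0.054  0.586] y [-0.045 -0.999 -0.03 ] z [ 0.587 -0.003 -0.81 ]
```

Request:
send_rows(
  xyz=[
    [0,-0.003,0.001],
    [0,-0.003,0.001],
    [0.001,-0.003,0.002],
    [0,0,0],
  ],
  delta_rot=[
    [-0.4,2,-0.4],
    [-0.4,2,-0.4],
    [-0.4,2,-0.4],
    [-0.4,0,0],
  ],
)

```text
clock: 4.85
position: [0.5199, -0.038, 0.2045]
ee_rot: [0.011, 0.965, -0.032, 0.261]
contact_force: [0.0, -0.4, 0.0]
width: 0.0598
gripper_force: 0.0
```

```bash
python3 -c "
from h import *
st()"
```

```text
4.85 [ 0.5199 -0.038   0.2045] q [-0.28 -0.03  2.07  0.19  0.58  1.23] F [ 0.  -0.4  0. ] w 0.0598 0.0
x [ 0.862 -0.056  0.504] y [-0.067 -0.998  0.004] z [ 0.502 -0.037 -0.864]
```

Request:
send_rows(
  xyz=[
    [0.0065,-0.0005,-0.0115],
    [0.0065,-0.0005,-0.0115],
    [0.0065,-0.0005,-0.0115],
    [0.0065,-0.0005,-0.0115],
    [0.0065,-0.0005,-0.0115],
    [0.006,-0.0005,-0.0115],
    [0,0,0],
  ],
  delta_rot=[
    [0,0,0],
    [0,0,0],
    [0,0,0],
    [0,0,0],
    [0,0,0],
    [0,0,0],
    [0,0,0],
  ],
)

```text
clock: 5.55
position: [0.5553, -0.0397, 0.1313]
ee_rot: [0.009, 0.966, -0.032, 0.257]
contact_force: [-0.5, 0.5, -0.0]
width: 0.0603
gripper_force: 0.0
```

Request:
send_rows(
  xyz=[
    [0,0,0],
    [0,0,0],
    [0,0,0],
    [0,0,0],
  ],
  delta_rot=[
    [0,0,0],
    [0,0,0],
    [0,0,0],
    [0,0,0],
  ],
  gripper=0.0,
  force=60,
)

```text
clock: 5.95
position: [0.5565, -0.0405, 0.1337]
ee_rot: [0.01, 0.965, -0.032, 0.259]
contact_force: [-2.7, -4.9, 4.1]
width: 0.0263
gripper_force: 59.0
```

Request:
send_rows(
  xyz=[
    [-0.0053,0.0004,-0.0024],
    [-0.0053,0.0004,-0.0024],
    [-0.0053,0.0004,-0.0024],
    [-0.005,0.0003,-0.0031],
    [-0.005,0.0003,-0.0031],
    [-0.005,0.0003,-0.0031],
    [-0.0045,0.0003,-0.0036],
    [-0.0045,0.0003,-0.0036],
    [-0.0045,0.0003,-0.0036],
    [0,0,0],
  ],
  delta_rot=[
    [0,0,0],
    [0,0,0],
    [0,0,0],
    [0,0,0],
    [0,0,0],
    [0,0,0],
    [0,0,0],
    [0,0,0],
    [0,0,0],
    [0,0,0],
  ],
)

```text
clock: 6.95
position: [0.5133, -0.0377, 0.1064]
ee_rot: [0.01, 0.965, -0.032, 0.26]
contact_force: [4.6, -4.6, 2.6]
width: 0.0259
gripper_force: 60.1
```

```bash
python3 -c "
from h import *
st()"
```

```text
6.95 [ 0.5133 -0.0377  0.1064] q [-0.28  0.11  2.25  0.38  0.29  1.01] F [ 4.6 -4.6  2.6] w 0.0259 60.1
x [ 0.863 -0.057  0.503] y [-0.067 -0.998  0.003] z [ 0.501 -0.037 -0.865]
```

Request:
send_rows(
  xyz=[
    [-0.0039,0.0003,-0.004],
    [-0.0039,0.0003,-0.004],
    [-0.0039,0.0003,-0.004],
    [-0.0034,0.0002,-0.0044],
    [-0.0034,0.0002,-0.0044],
    [-0.0034,0.0002,-0.0044],
    [-0.0028,0.0002,-0.0047],
    [-0.0028,0.0002,-0.0047],
    [-0.0028,0.0002,-0.0047],
    [0,0,0],
    [0,0,0],
  ],
  delta_rot=[
    [0.04,0.6,0],
    [0.04,0.6,0],
    [0.04,0.6,0],
    [0.04,0.6,0],
    [0.04,0.6,0],
    [0.04,0.6,0],
    [0.04,0.6,0],
    [0.04,0.6,0],
    [0.04,0.6,0],
    [0,0,0],
    [0,0,0],
  ],
)

```text
clock: 8.05
position: [0.4821, -0.0356, 0.0659]
ee_rot: [0.009, 0.977, -0.032, 0.213]
contact_force: [2.4, -7.8, -0.8]
width: 0.0259
gripper_force: 60.9
```

```bash
python3 - <<'E'
from h import *
s,M=st()
o=np.array([.5858,-.0433]);ex=np.array([.9978,-.0668])
G=s["position"]-.019*M[:,2];lx=(G[:2]-o)@ex-.010;lz=G[2]-.026
print("theta from grip",np.arctan2(-lx,lz)-.2486,np.hypot(lx,lz))
im=viewer.get_image("side");save(im,"side2.png")
E
```

```text
8.05 [ 0.4821 -0.0356  0.0659] q [-0.28  0.16  2.28  0.31  0.29  1.07] F [ 2.4 -7.8 -0.8] w 0.0259 60.9
x [ 0.907 -0.059  0.416] y [-0.067 -0.998  0.003] z [ 0.415 -0.03  -0.909]
theta from grip 0.8834622444907205 0.13466036399186376
```

View pics/side2.png

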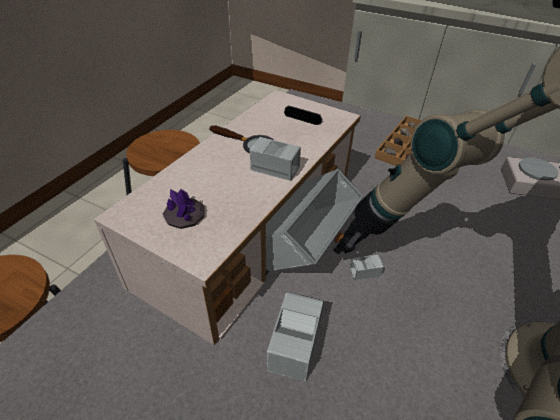

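The side view shows the bin fully out, its mouth around (315,225), with the gripper on the knob at (345,243). I'll release, retreat and go above the tin, leaning about -20°.

Request:
send_rows(
  xyz=[
    [0,0,0],
    [0,0,0],
    [0,0,0],
    [-0.007,0.001,0.016],
    [-0.007,0,0.016],
    [-0.007,0.001,0.016],
    [-0.008,0,0.016],
    [0,0,0.03],
    [0,0,0.03],
    [0,0,0.03],
  ],
  delta_rot=[
    [0,0,0],
    [0,0,0],
    [0,0,0],
    [0,0,0],
    [0,0,0],
    [0,0,0],
    [0,0,0],
    [0.25,3.7,0],
    [0.25,3.7,0],
    [0.25,3.7,0],
  ],
  gripper=0.07,
)

```text
clock: 9.1
position: [0.4505, -0.0319, 0.2204]
ee_rot: [0.004, 0.993, -0.032, 0.114]
contact_force: [0.0, -0.1, -1.0]
width: 0.07
gripper_force: 0.0
```

Request:
send_rows(
  xyz=[
    [0.01,0,0.03],
    [0.02,0,0.03],
    [0.022,-0.001,0.02],
    [0.023,-0.001,0.01],
    [0.023,-0.001,0.01],
    [0.023,-0.001,0],
    [0.023,-0.001,0],
    [0.023,-0.001,0],
    [0.023,-0.001,0],
    [0.023,-0.001,0],
    [0,0,0],
    [0,0,0],
  ],
  delta_rot=[
    [0.25,3.7,0],
    [0.25,3.7,0],
    [0.25,3.7,0],
    [0.25,3.7,0],
    [0.25,3.7,0],
    [0.25,3.7,0],
    [0.25,3.7,0],
    [0.25,3.7,0],
    [0.25,3.7,0],
    [0,0,3.1],
    [0,0,3.1],
    [0,0,3.1],
  ],
)

```text
clock: 10.3
position: [0.6655, -0.0401, 0.317]
ee_rot: [0.008, 0.983, 0.049, -0.176]
contact_force: [0.1, 0.1, -0.2]
width: 0.0699
gripper_force: 0.0
```

```bash
python3 - <<'E'
from h import *
s,M=st()
im=viewer.get_image("wrist");W=cloud(im);save(im,"wrist3.png")
k=(W[...,2]>.262)&(W[...,2]<.275)&(abs(W[...,0]-.65)<.07)&(abs(W[...,1]+.045)<.05)
k=cv2.morphologyEx(k.astype(np.uint8),cv2.MORPH_OPEN,np.ones((5,5)))>0
print(k.sum(),cv2.minAreaRect(W[k][:,:2].astype(np.float32)*1000))
E
```

```text
10.3 [ 0.6655 -0.0401  0.317 ] q [-0.12  0.62  0.79 -0.09  2.08  1.32] F [ 0.1  0.1 -0.2] w 0.0699 0.0
x [ 0.933  0.094 -0.347] y [ 0.099 -0.995 -0.002] z [-0.346 -0.033 -0.938]
7956 ((649.9921875, -44.612449645996094), (92.23892974853516, 52.217613220214844), 5.754411220550537)
```

View pics/wrist3.png

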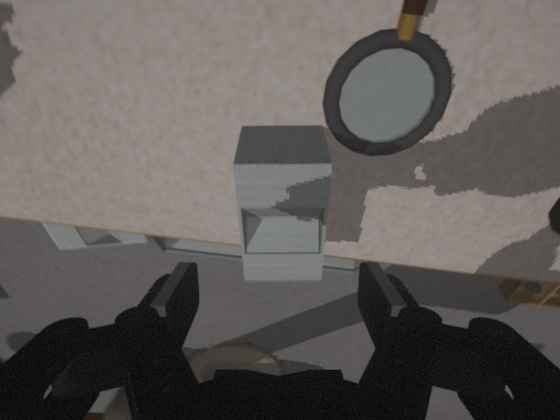

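The wrist view shows the dented tin centred at (284,205) between the fingers, with the magnifier ring at (388,92) clear of the right finger's path. I'll descend and grip gently.

Request:
send_rows(
  xyz=[
    [0.011,-0.003,0],
    [-0.0055,-0.0004,-0.0152],
    [-0.0055,-0.0004,-0.0152],
    [-0.0055,-0.0004,-0.0152],
    [-0.0055,-0.0003,-0.0152],
    [-0.0055,-0.0003,-0.0152],
    [-0.0055,-0.0002,-0.015],
    [0,0,0],
    [0,0,0],
  ],
  delta_rot=[
    [0,0,0],
    [0,0,0],
    [0,0,0],
    [0,0,0],
    [0,0,0],
    [0,0,0],
    [0,0,0],
    [0,0,0],
    [0,0,0],
  ],
)

```text
clock: 11.25
position: [0.6427, -0.0452, 0.2284]
ee_rot: [0.008, 0.983, 0.048, -0.175]
contact_force: [0.5, -0.1, 1.2]
width: 0.0702
gripper_force: 0.0
```

Request:
send_rows(
  xyz=[
    [0,0,0],
    [0,0,0],
    [0,0,0],
    [0,0,0],
    [0,0,0],
  ],
  delta_rot=[
    [0,0,0],
    [0,0,0],
    [0,0,0],
    [0,0,0],
    [0,0,0],
  ],
  gripper=0.03,
  force=40,
)

```text
clock: 11.75
position: [0.6439, -0.0452, 0.2294]
ee_rot: [0.008, 0.984, 0.048, -0.173]
contact_force: [3.6, 1.8, 5.5]
width: 0.0519
gripper_force: 44.1
```

Request:
send_rows(
  xyz=[
    [0,0,0.01],
    [0,0,0.02],
    [0,0,0.02],
    [0,0,0.02],
    [0,0,0.02],
    [0,0,0.02],
  ],
  delta_rot=[
    [0,0,0],
    [0,0,0],
    [0,0,0],
    [0,0,0],
    [0,0,0],
    [0,0,0],
  ],
)

```text
clock: 12.35
position: [0.6426, -0.0456, 0.3386]
ee_rot: [0.008, 0.983, 0.048, -0.175]
contact_force: [0.0, -0.1, -2.0]
width: 0.0517
gripper_force: 43.4
```

The grip holds at an opening of 52 mm. I'll carry the tin back over the bin while turning its mouth down.

Request:
send_rows(
  xyz=[
    [-0.008,0,0],
    [-0.008,0,0],
    [-0.008,0.001,0],
    [-0.008,0,0],
    [-0.008,0.001,0],
    [-0.008,0,0],
    [-0.008,0.001,0],
    [-0.008,0,0],
    [-0.008,0.001,0],
    [-0.008,0,0],
    [-0.008,0.001,0],
    [-0.008,0,0],
  ],
  delta_rot=[
    [0,0,-3.1],
    [0,0,-3.1],
    [0,0,-3.1],
    [-0.4,-6,0],
    [-0.4,-6,0],
    [-0.4,-6,0],
    [-0.4,-6,0],
    [-0.4,-6,0],
    [-0.4,-6,0],
    [-0.4,-6,0],
    [-0.4,-6,0],
    [-0.4,-6,0],
  ],
)

```text
clock: 13.55
position: [0.545, -0.04, 0.3375]
ee_rot: [0.01, 0.956, -0.031, 0.293]
contact_force: [0.5, 0.1, -2.5]
width: 0.0515
gripper_force: 43.8
```

```bash
python3 -c "
from h import *
st()"
```

```text
13.55 [ 0.545  -0.04    0.3375] q [-0.28 -0.11  1.84  0.16  0.84  1.28] F [ 0.5  0.1 -2.5] w 0.0515 43.8
x [ 0.827 -0.053  0.56 ] y [-0.065 -0.998  0.001] z [ 0.559 -0.037 -0.828]
```

Request:
send_rows(
  xyz=[
    [0,0,-0.005],
    [0,0,-0.005],
    [0,0,-0.005],
    [0,0,-0.005],
    [0,0,-0.005],
    [0,0,-0.005],
    [0,0,0],
  ],
  delta_rot=[
    [-0.23,-3.5,0],
    [-0.23,-3.5,0],
    [-0.23,-3.5,0],
    [-0.23,-3.5,0],
    [-0.23,-3.5,0],
    [-0.23,-3.5,0],
    [0,0,0],
  ],
)

```text
clock: 14.25
position: [0.545, -0.037, 0.3061]
ee_rot: [0.011, 0.892, -0.028, 0.452]
contact_force: [-0.1, 0.1, -2.3]
width: 0.0519
gripper_force: 43.9
```

```bash
python3 -c "
from h import *
s,M=st()
im=viewer.get_image('top');W=cloud(im);save(im,'top4.png');np.savez('top4.npz',**im)
im=viewer.get_image('side');W=cloud(im);save(im,'side4.png');np.savez('side4.npz',**im)
c=im['color'];t=cv2.resize(c[100:280,220:420],None,fx=3.3,fy=3.3);cv2.imwrite('pics/c4.png',t[:,:,::-1])
"
```

```text
14.25 [ 0.545  -0.037   0.3061] q [-0.36 -0.18  2.19  0.87  0.32  0.56] F [-0.1  0.1 -2.3] w 0.0519 43.9
x [ 0.59  -0.041  0.806] y [-0.06  -0.998 -0.006] z [ 0.805 -0.045 -0.592]
```

View pics/c4.png

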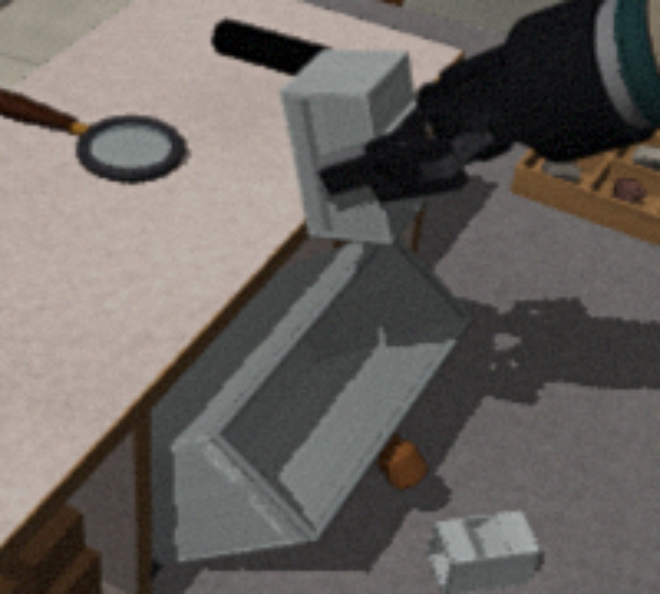

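The crop shows the tin mouth down above the bin's back rim, held at (370,165), with the bin fully open beneath it. I'll ease the lean a little to stay clear of the singularity, then lower the tin.

Request:
send_rows(
  xyz=[
    [0.002,-0.001,-0.008],
    [0.002,-0.001,-0.008],
    [0.002,-0.001,-0.008],
    [0.002,-0.001,-0.008],
    [0,0,-0.008],
    [0,0,-0.008],
    [0,0,0],
    [0,0,0],
    [0,0,0],
  ],
  delta_rot=[
    [0.1,1.5,-0.1],
    [0.1,1.5,-0.1],
    [0.1,1.5,-0.1],
    [0.1,1.5,-0.1],
    [-0.2,0,0],
    [-0.2,0,0],
    [0,0,0],
    [0,0,0],
    [0,0,0],
  ],
)

```text
clock: 15.25
position: [0.5564, -0.0427, 0.2634]
ee_rot: [0.016, 0.912, -0.03, 0.408]
contact_force: [0.4, 0.8, -3.4]
width: 0.0518
gripper_force: 43.9
```

```bash
python3 - <<'E'
from h import *
st()
im=viewer.get_image("side");W=cloud(im);np.savez("side5.npz",**im)
o=np.array([.5858,-.0433]);ex=np.array([.9978,-.0668]);ey=np.array([.0668,.9978])
L=np.stack([(W[...,:2]-o)@ex,(W[...,:2]-o)@ey,W[...,2]],-1)
# tin side faces (y+ face seen from side cam): points with ledge y ~ .02..0.035
k=(abs(L[...,1]-.026)<.006)&(L[...,0]>-.1)&(L[...,0]<.06)&(L[...,2]>.19)&(L[...,2]<.34)
hs=cv2.cvtColor(im["color"],cv2.COLOR_RGB2HSV); k&=hs[...,2]>85
P=L[k];print(k.sum(),cv2.minAreaRect((P[:,[0,2]]*1000).astype(np.float32)),cv2.boxPoints(cv2.minAreaRect((P[:,[0,2]]*1000).astype(np.float32))).round(0).tolist())
# rim: highest points around ledge x -.05..-.02 away from tin
k=(L[...,0]>-.06)&(L[...,0]<-.015)&(abs(L[...,1]-.07)<.03)&(L[...,2]>.12)
P=L[k];i=np.argsort(-P[:,2])[:40];print("rim",np.median(P[i],0))
k=(L[...,0]>-.13)&(L[...,0]<-.085)&(abs(L[...,1]-.05)<.04)&(L[...,2]>.09)&(L[...,2]<.15);P=L[k];i=np.argsort(-P[:,2])[:40];print("front rim",np.median(P[i],0))
E
```

```text
15.25 [ 0.5564 -0.0427  0.2634] q [-0.33 -0.1   2.17  0.68  0.3   0.74] F [ 0.4  0.8 -3.4] w 0.0518 43.9
x [ 0.665 -0.041  0.746] y [-0.068 -0.998  0.005] z [ 0.744 -0.054 -0.666]
784 ((1.9442176818847656, 259.8649597167969), (91.65886688232422, 137.2321319580078), 68.60740661621094) [[-79.0, 242.0], [49.0, 192.0], [83.0, 278.0], [-45.0, 328.0]]
rim [-0.03084911  0.06461949  0.17930336]
front rim [-0.10049017  0.05678456  0.1321052 ]
```

Request:
send_rows(
  xyz=[
    [-0.003,0.001,-0.006],
    [0,0,-0.006],
    [0,0,-0.006],
    [0,0,-0.006],
    [0,0,-0.006],
    [0,0,-0.003],
    [0,0,-0.002],
    [0,0,-0.002],
    [0,0,-0.002],
  ],
  delta_rot=[
    [0,0,0],
    [0,0,0],
    [0,0,0],
    [0,0,0],
    [0,0,0],
    [0,0,0],
    [0,0,0],
    [0,0,0],
    [0,0,0],
  ],
)

```text
clock: 16.2
position: [0.5531, -0.0417, 0.2237]
ee_rot: [0.016, 0.912, -0.03, 0.408]
contact_force: [0.4, 0.3, -1.9]
width: 0.0515
gripper_force: 43.9
```

Request:
send_rows(
  xyz=[
    [0,0,-0.002],
    [0,0,-0.002],
    [0,0,0],
  ],
  delta_rot=[
    [0,0,0],
    [0,0,0],
    [0,0,0],
  ],
)

```text
clock: 16.5
position: [0.5526, -0.0415, 0.2189]
ee_rot: [0.016, 0.913, -0.03, 0.407]
contact_force: [0.0, 0.3, -2.3]
width: 0.0518
gripper_force: 43.9
```

Request:
send_rows(
  xyz=[
    [0,0,-0.002],
    [0,0,0],
  ],
  delta_rot=[
    [0,0,0],
    [0,0,0],
  ],
)

```text
clock: 16.7
position: [0.5527, -0.0415, 0.217]
ee_rot: [0.016, 0.913, -0.03, 0.407]
contact_force: [0.4, 0.1, -2.5]
width: 0.0517
gripper_force: 43.9
```

Request:
send_rows(
  xyz=[
    [0,0,-0.002],
    [0,0,0],
  ],
  delta_rot=[
    [0,0,0],
    [0,0,0],
  ],
)

```text
clock: 16.9
position: [0.5528, -0.0417, 0.2156]
ee_rot: [0.016, 0.912, -0.03, 0.408]
contact_force: [-2.3, -0.4, -0.5]
width: 0.0514
gripper_force: 44.3
```

Request:
send_rows(
  xyz=[
    [0,0,0.01],
    [0,0,0.02],
    [0,0,0],
    [0,0,-0.011],
    [0,0,-0.023],
    [0,0,0.014],
    [0,0,0.01],
    [0,0,0],
  ],
  delta_rot=[
    [0,0,0],
    [0,0,0],
    [0,0,0],
    [0,0,0],
    [0,0,0],
    [0,0,0],
    [0,0,0],
    [0,0,0],
  ],
)

```text
clock: 17.7
position: [0.5542, -0.0406, 0.2436]
ee_rot: [0.015, 0.912, -0.029, 0.409]
contact_force: [-0.3, 0.4, -2.1]
width: 0.0511
gripper_force: 44.0
```

```bash
cat >> h.py <<'E'
def orange():
    for n in("side","top","wrist"):
        im=viewer.get_image(n);W=cloud(im);hs=cv2.cvtColor(im["color"],cv2.COLOR_RGB2HSV)
        o=np.array([.5858,-.0433]);x=(W[...,:2]-o)@[.9978,-.0668];y=(W[...,:2]-o)@[.0668,.9978]
        k=(hs[...,0]<20)&(hs[...,1]>120)&(hs[...,2]>50)&(x>-.15)&(x<.0)&(abs(y)<.13)&(W[...,2]<.3)&(W[...,2]>.03)
        nn,lab,stt,cen=cv2.connectedComponentsWithStats(k.astype(np.uint8))
        for i in range(1,nn):
            if stt[i,4]>15: q=lab==i;print(n,cen[i].round(0),stt[i,4],"ledge",np.median(x[q]).round(3),np.median(y[q]).round(3),np.median(W[q][:,2]).round(3))
E
python3 -c "
from h import *
st();orange()"
```

```text
17.7 [ 0.5542 -0.0406  0.2436] q [-0.33 -0.07  2.22  0.85  0.26  0.56] F [-0.3  0.4 -2.1] w 0.0511 44.0
x [ 0.663 -0.04   0.747] y [-0.065 -0.998  0.004] z [ 0.746 -0.051 -0.664]
side [342. 240.] 125 ledge -0.112 0.006 0.098
```

Only the knob is visible as orange and the load is unchanged, so the rhomb is still stuck. The stroke was also rate-limited near the singularity. I'll ease the lean a little and tap again.

Request:
send_rows(
  xyz=[
    [0.001,0,0.002],
    [0,0,0.002],
    [0,0,0.002],
    [0,0,0],
  ],
  delta_rot=[
    [0.1,1.5,0],
    [0.1,1.5,0],
    [0.1,1.5,0],
    [0,0,0],
  ],
)

```text
clock: 18.25
position: [0.5556, -0.0405, 0.2496]
ee_rot: [0.014, 0.927, -0.029, 0.373]
contact_force: [0.7, 0.1, -1.5]
width: 0.0518
gripper_force: 43.9
```

Request:
send_rows(
  xyz=[
    [0,0,-0.016],
    [0,0,-0.022],
    [0,0,0],
  ],
  delta_rot=[
    [0,0,0],
    [0,0,0],
    [0,0,0],
  ],
)

```text
clock: 18.55
position: [0.557, -0.0416, 0.2137]
ee_rot: [0.015, 0.926, -0.031, 0.376]
contact_force: [-2.3, -0.0, 7.8]
width: 0.0518
gripper_force: 46.2
```

```bash
python3 -c "
from h import *
st();orange()"
```

```text
18.55 [ 0.557  -0.0416  0.2137] q [-0.31 -0.02  2.2   0.69  0.26  0.72] F [-2.3 -0.   7.8] w 0.0518 46.2
x [ 0.715 -0.047  0.697] y [-0.068 -0.998  0.004] z [ 0.696 -0.05  -0.717]
side [303. 227.] 178 ledge -0.008 -0.01 0.067
side [343. 241.] 120 ledge -0.114 0.006 0.096
```

The rhomb is in the bin: orange at side pixel (303,227), ledge frame (-0.008, -0.010, 0.067). I'll lift the tin and carry it back, reversing the turn.

Request:
send_rows(
  xyz=[
    [-0.002,0,0.015],
    [0,0,0.02],
    [0,0,0.025],
    [0,0,0.025],
    [0,0,0.025],
    [0,0,0.015],
    [0.008,0,0],
    [0.008,0,0],
    [0.008,0,0],
    [0.008,0,0],
    [0.008,0,0],
    [0.008,0,0],
  ],
  delta_rot=[
    [0,0,0],
    [0,0,0],
    [0,0,0],
    [0,0,0],
    [0.2,3,0],
    [0.2,3,0],
    [0.4,6,0],
    [0.4,6,0],
    [0.4,6,0],
    [0.4,6,0],
    [0.4,6,0],
    [0.4,6,0],
  ],
)

```text
clock: 19.9
position: [0.601, -0.0392, 0.3351]
ee_rot: [-0.001, 0.999, -0.03, 0.012]
contact_force: [1.3, 0.2, -1.6]
width: 0.0516
gripper_force: 45.3
```

Request:
send_rows(
  xyz=[
    [0.008,-0.001,0],
    [0.008,-0.001,0],
    [0.008,-0.001,0],
    [0.008,-0.001,0],
    [0.008,0,0],
    [0,0,0],
    [0,0,0],
    [0,0,0],
  ],
  delta_rot=[
    [0.4,6,0],
    [0.4,6,0],
    [0.4,6,0],
    [0.3,4,0],
    [0,0,3.1],
    [0,0,3.1],
    [0,0,3.1],
    [0,0,0],
  ],
)

```text
clock: 20.7
position: [0.6411, -0.0431, 0.334]
ee_rot: [0.007, 0.983, 0.051, -0.177]
contact_force: [-0.3, 0.3, -1.2]
width: 0.0516
gripper_force: 45.3
```

```bash
python3 - <<'E'
from h import *
s,M=st();orange()
for n in("top","side"):
    im=viewer.get_image(n);W=cloud(im);np.savez(n+"6.npz",**im)
    g=im["color"];save(im,n+"6.png")
    k=(abs(W[...,1]+.045)<.07)&(W[...,0]>.56)&(W[...,0]<.74)&(W[...,2]>.30)&(W[...,2]<.42)&(g.min(-1)>90)
    P=W[k];print(n,k.sum())
    if n=="side" and len(P)>50:
        q=P[P[:,1]>np.percentile(P[:,1],50)]
        print(cv2.minAreaRect((q[:,[0,2]]*1000).astype(np.float32)),q.min(0),q.max(0))
c=np.load("side6.npz")["color"][70:210,210:370];cv2.imwrite("pics/c6.png",cv2.resize(c,None,fx=4,fy=4)[:,:,::-1])
E
```

```text
20.7 [ 0.6411 -0.0431  0.334 ] q [-0.13  0.57  0.84 -0.09  2.08  1.31] F [-0.3  0.3 -1.2] w 0.0516 45.3
x [ 0.932  0.097 -0.349] y [ 0.102 -0.995 -0.005] z [-0.348 -0.031 -0.937]
side [303. 227.] 178 ledge -0.007 -0.009 0.067
side [343. 241.] 124 ledge -0.113 0.007 0.096
top 0
side 892
((650.0155639648438, 360.438720703125), (73.6904067993164, 88.48583221435547), 87.2608871459961) [ 0.60449828 -0.02127226  0.32208052] [0.69453986 0.00702751 0.39659708]
```

View pics/c6.png

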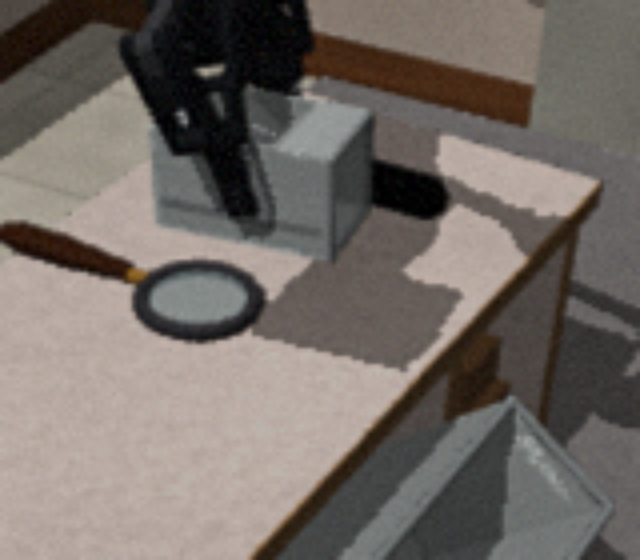

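The crop shows the empty tin level in the fingers above its old spot, with the magnifier undisturbed. I'll lower it.

Request:
send_rows(
  xyz=[
    [0.003,-0.002,-0.02],
    [0,0,-0.02],
    [0,0,-0.02],
    [0,0,-0.016],
    [0,0,-0.012],
    [0,0,-0.006],
    [0,0,-0.004],
    [0,0,-0.002],
    [0,0,0],
  ],
  delta_rot=[
    [0,0,0],
    [0,0,0],
    [0,0,0],
    [0,0,0],
    [0,0,0],
    [0,0,0],
    [0,0,0],
    [0,0,0],
    [0,0,0],
  ],
)

```text
clock: 21.85
position: [0.6437, -0.0464, 0.2361]
ee_rot: [0.008, 0.983, 0.049, -0.177]
contact_force: [-0.0, -0.3, -0.9]
width: 0.0516
gripper_force: 45.3
```

Request:
send_rows(
  xyz=[
    [0,0,-0.002],
    [0,0,-0.002],
    [0,0,0],
  ],
  delta_rot=[
    [0,0,0],
    [0,0,0],
    [0,0,0],
  ],
)

```text
clock: 22.15
position: [0.6435, -0.0464, 0.2316]
ee_rot: [0.008, 0.983, 0.049, -0.177]
contact_force: [-0.1, -0.1, -0.8]
width: 0.0512
gripper_force: 45.3
```

Request:
send_rows(
  xyz=[
    [0,0,-0.001],
    [0,0,-0.001],
    [0,0,0],
  ],
  delta_rot=[
    [0,0,0],
    [0,0,0],
    [0,0,0],
  ],
)

```text
clock: 22.45
position: [0.6435, -0.0464, 0.2296]
ee_rot: [0.008, 0.983, 0.049, -0.177]
contact_force: [0.6, 0.5, -2.0]
width: 0.0517
gripper_force: 45.3
```

Request:
send_rows(
  xyz=[
    [0,0,-0.001],
    [0,0,-0.001],
    [0,0,0],
  ],
  delta_rot=[
    [0,0,0],
    [0,0,0],
    [0,0,0],
  ],
)

```text
clock: 22.75
position: [0.6434, -0.0464, 0.2292]
ee_rot: [0.009, 0.983, 0.049, -0.176]
contact_force: [-0.8, -0.1, 5.2]
width: 0.0518
gripper_force: 45.8
```

Request:
send_rows(
  xyz=[
    [0,0,0],
    [0,0,0],
    [0,0,0],
    [0.0055,0.0005,0.0152],
    [0.0055,0.0005,0.0152],
    [0.0055,0.0005,0.0152],
    [0.0055,0.0005,0.0152],
    [0.0055,0.0005,0.0152],
    [0,0,0.02],
  ],
  delta_rot=[
    [0,0,0],
    [0,0,0],
    [0,0,0],
    [0,0,0],
    [0,0,0],
    [0,0,0],
    [0,0,0],
    [0,0,0],
    [0,0,0],
  ],
  gripper=0.07,
)

```text
clock: 23.65
position: [0.6715, -0.0439, 0.3229]
ee_rot: [0.008, 0.983, 0.049, -0.178]
contact_force: [-0.8, -0.2, 0.1]
width: 0.0702
gripper_force: 0.0
```

```bash
python3 - <<'E'
from h import *
s,M=st()
im=viewer.get_image("wrist");W=cloud(im)
k=(W[...,2]>.258)&(W[...,2]<.28)&(abs(W[...,0]-.65)<.07)&(abs(W[...,1]+.045)<.05)
k=cv2.morphologyEx(k.astype(np.uint8),cv2.MORPH_OPEN,np.ones((5,5)))>0
P=W[k];print(k.sum(),cv2.minAreaRect(P[:,:2].astype(np.float32)*1000))
A=np.c_[P[:,:2]-P[:,:2].mean(0),np.ones(len(P))];print("slope/height",np.linalg.lstsq(A,P[:,2],rcond=None)[0])
E
```

```text
23.65 [ 0.6715 -0.0439  0.3229] q [-0.13  0.63  0.75 -0.09  2.11  1.31] F [-0.8 -0.2  0.1] w 0.0702 0.0
x [ 0.932  0.093 -0.35 ] y [ 0.099 -0.995 -0.001] z [-0.349 -0.033 -0.937]
8842 ((651.961669921875, -46.16779708862305), (92.80160522460938, 52.16279602050781), 5.573482513427734)
slope/height [0.00245277 0.00211319 0.26572341]
```

The tin lies level at (0.652, -0.046) with its top at 0.266. I'll go back to the knob to shut the bin.

Request:
send_rows(
  xyz=[
    [-0.018,0.001,0.005],
    [-0.02,0.001,0],
    [-0.02,0.001,0],
    [-0.02,0.001,0],
    [-0.02,0.001,0],
    [-0.02,0.001,0],
    [-0.02,0.001,0],
    [-0.02,0.001,0],
    [-0.02,0.001,0],
    [-0.02,0.001,0],
    [-0.02,0,0],
    [0,0,0],
  ],
  delta_rot=[
    [0,0,-3.1],
    [0,0,-3.1],
    [0,0,-3.1],
    [-0.37,-5.6,0],
    [-0.37,-5.6,0],
    [-0.37,-5.6,0],
    [-0.37,-5.6,0],
    [-0.37,-5.6,0],
    [-0.37,-5.6,0],
    [-0.37,-5.6,0],
    [-0.37,-5.6,0],
    [0,0,0],
  ],
  gripper=0.06,
)

```text
clock: 24.9
position: [0.4455, -0.0321, 0.3252]
ee_rot: [0.007, 0.977, -0.032, 0.209]
contact_force: [0.3, 0.5, -0.2]
width: 0.0597
gripper_force: 0.0
```

Request:
send_rows(
  xyz=[
    [0,0,-0.025],
    [0,0,-0.03],
    [0,0,-0.03],
    [0,0,-0.03],
    [0,0,-0.03],
    [0,0,-0.025],
    [0,0,-0.015],
    [0,0,0],
  ],
  delta_rot=[
    [0,0,0],
    [0,0,0],
    [0,0,0],
    [0,0,0],
    [0,0,0],
    [0,0,0],
    [0,0,0],
    [0,0,0],
  ],
)

```text
clock: 25.7
position: [0.4514, -0.0333, 0.141]
ee_rot: [0.006, 0.977, -0.031, 0.209]
contact_force: [-0.5, -0.0, -0.7]
width: 0.0603
gripper_force: 0.0
```

```bash
python3 -c "
from h import *
st();orange()"
```

```text
25.7 [ 0.4514 -0.0333  0.141 ] q [-0.31 -0.02  2.21  0.19  0.55  1.18] F [-0.5 -0.  -0.7] w 0.0603 0.0
x [ 0.911 -0.058  0.409] y [-0.064 -0.998 -0.   ] z [ 0.408 -0.026 -0.913]
side [303. 227.] 178 ledge -0.007 -0.01 0.067
side [343. 241.] 122 ledge -0.113 0.006 0.096
top [323. 288.] 86 ledge -0.114 0.001 0.099
wrist [298.  96.] 2076 ledge -0.008 -0.015 0.07
wrist [275. 231.] 398 ledge -0.109 0.001 0.102
wrist [269. 244.] 21 ledge -0.116 0.005 0.098
```

Request:
send_rows(
  xyz=[
    [0.005,-0.0004,-0.0125],
    [0.005,-0.0004,-0.0125],
    [0.005,-0.0004,-0.0125],
    [0.005,-0.0004,-0.0125],
    [0.005,-0.0004,-0.0125],
    [0.0055,-0.0004,-0.0125],
    [0,0,0],
  ],
  delta_rot=[
    [0,0,0],
    [0,0,0],
    [0,0,0],
    [0,0,0],
    [0,0,0],
    [0,0,0],
    [0,0,0],
  ],
)

```text
clock: 26.55
position: [0.4846, -0.0365, 0.0688]
ee_rot: [0.007, 0.977, -0.031, 0.212]
contact_force: [-0.1, 0.7, 0.0]
width: 0.0601
gripper_force: 0.0
```

Request:
send_rows(
  xyz=[
    [0,0,0],
    [0,0,0],
    [0,0,0],
    [0,0,0],
  ],
  delta_rot=[
    [0,0,0],
    [0,0,0],
    [0,0,0],
    [0,0,0],
  ],
  gripper=0.0,
  force=60,
)

```text
clock: 26.95
position: [0.4841, -0.0358, 0.0702]
ee_rot: [0.007, 0.977, -0.031, 0.213]
contact_force: [-1.0, 5.2, 5.8]
width: 0.0261
gripper_force: 58.9
```

Request:
send_rows(
  xyz=[
    [0.0028,-0.0002,0.0045],
    [0.0028,-0.0002,0.0045],
    [0.0028,-0.0002,0.0045],
    [0.0034,-0.0002,0.0042],
    [0.0034,-0.0002,0.0042],
    [0.0034,-0.0002,0.0042],
    [0.0039,-0.0003,0.0038],
    [0.0039,-0.0003,0.0038],
    [0.0039,-0.0003,0.0038],
    [0,0,0],
  ],
  delta_rot=[
    [-0.04,-0.6,0],
    [-0.04,-0.6,0],
    [-0.04,-0.6,0],
    [-0.04,-0.6,0],
    [-0.04,-0.6,0],
    [-0.04,-0.6,0],
    [-0.04,-0.6,0],
    [-0.04,-0.6,0],
    [-0.04,-0.6,0],
    [0,0,0],
  ],
)

```text
clock: 27.95
position: [0.5119, -0.0376, 0.106]
ee_rot: [0.008, 0.966, -0.03, 0.257]
contact_force: [-9.7, 2.4, 2.7]
width: 0.0262
gripper_force: 61.4
```

Request:
send_rows(
  xyz=[
    [0.0045,-0.0003,0.0036],
    [0.0045,-0.0003,0.0036],
    [0.0045,-0.0003,0.0036],
    [0.005,-0.0003,0.0031],
    [0.005,-0.0003,0.0031],
    [0.005,-0.0003,0.0031],
    [0.0053,-0.0004,0.0024],
    [0.0053,-0.0004,0.0024],
    [0.0053,-0.0004,0.0024],
    [0,0,0],
  ],
  delta_rot=[
    [0,0,0],
    [0,0,0],
    [0,0,0],
    [0,0,0],
    [0,0,0],
    [0,0,0],
    [0,0,0],
    [0,0,0],
    [0,0,0],
    [0,0,0],
  ],
)

```text
clock: 28.95
position: [0.5592, -0.0408, 0.1352]
ee_rot: [0.009, 0.965, -0.031, 0.259]
contact_force: [-1.6, 5.6, 0.0]
width: 0.0258
gripper_force: 60.4
```

```bash
cat >>h.py <<'E'
def theta(s,M):
    o=np.array([.5858,-.0433]);ex=np.array([.9978,-.0668])
    G=s["position"]-.019*M[:,2];lx=(G[:2]-o)@ex-.010;lz=G[2]-.026
    print("theta",np.arctan2(-lx,lz)-.2486,np.hypot(lx,lz))
E
python3 -c "
from h import *
theta(*st())"
```

```text
28.95 [ 0.5592 -0.0408  0.1352] q [-0.26  0.13  2.12  0.26  0.39  1.16] F [-1.6  5.6  0. ] w 0.0258 60.4
x [ 0.864 -0.055  0.501] y [-0.064 -0.998  0.001] z [ 0.5   -0.032 -0.866]
theta 0.10390700116215013 0.13392242199706758
```

Request:
send_rows(
  xyz=[
    [0.003,-0.0002,0.001],
    [0.003,-0.0002,0.001],
    [0.003,-0.0002,0.0008],
    [0.003,-0.0002,0.0008],
    [0.002,-0.0001,0.0005],
    [0.0015,0,0.0003],
    [0,0,0],
  ],
  delta_rot=[
    [0,0,0],
    [0,0,0],
    [0,0,0],
    [0,0,0],
    [0,0,0],
    [0,0,0],
    [0,0,0],
  ],
)

```text
clock: 29.65
position: [0.5749, -0.0418, 0.1402]
ee_rot: [0.009, 0.965, -0.031, 0.26]
contact_force: [-3.9, 6.2, 2.9]
width: 0.026
gripper_force: 61.4
```

```bash
python3 -c "
from h import *
theta(*st())"
```

```text
29.65 [ 0.5749 -0.0418  0.1402] q [-0.25  0.14  2.08  0.24  0.41  1.19] F [-3.9  6.2  2.9] w 0.026 61.4
x [ 0.863 -0.055  0.502] y [-0.064 -0.998  0.001] z [ 0.501 -0.033 -0.865]
theta -0.019192594400801982 0.13412630310301032
```

Request:
send_rows(
  xyz=[
    [0.002,0,0.0003],
    [0.001,0,0],
    [0,0,0],
  ],
  delta_rot=[
    [0,0,0],
    [0,0,0],
    [0,0,0],
  ],
)

```text
clock: 29.95
position: [0.5771, -0.0419, 0.1406]
ee_rot: [0.009, 0.965, -0.031, 0.259]
contact_force: [-9.2, 3.4, 8.3]
width: 0.0258
gripper_force: 62.2
```

Request:
send_rows(
  xyz=[
    [0,0,0],
    [0,0,0],
    [0,0,0],
    [-0.0065,0.0004,0.0115],
    [-0.0065,0.0004,0.0115],
    [-0.0065,0.0004,0.0115],
    [-0.0065,0.0004,0.0115],
    [-0.0065,0.0004,0.0115],
    [-0.0065,0.0004,0.0115],
    [-0.015,0,0.02],
    [-0.02,0,0.03],
    [-0.02,0,0.03],
  ],
  delta_rot=[
    [0,0,0],
    [0,0,0],
    [0,0,0],
    [0,0,0],
    [0,0,0],
    [0,0,0],
    [0,0,0],
    [0,0,0],
    [0,0,0],
    [0,0,0],
    [0,0,0],
    [0,0,0],
  ],
  gripper=0.06,
)

```text
clock: 31.15
position: [0.4826, -0.0401, 0.2885]
ee_rot: [0.009, 0.966, -0.031, 0.258]
contact_force: [0.7, -0.2, 0.4]
width: 0.0604
gripper_force: 0.0
```

```bash
python3 - <<'E'
from h import *
st()
o=np.array([.5858,-.0433])
for n in("top","side","wrist"):
    im=viewer.get_image(n);W=cloud(im)
    hs=cv2.cvtColor(im["color"],cv2.COLOR_RGB2HSV);x=(W[...,:2]-o)@[.9978,-.0668];y=(W[...,:2]-o)@[.0668,.9978];z=W[...,2]
    k=(hs[...,0]<20)&(hs[...,1]>120)&(hs[...,2]>70)&(abs(x+.03)<.04)&(abs(y)<.03)&(abs(z-.155)<.03)
    if k.sum():print(n,k.sum(),"knob end x",np.percentile(x[k],2),"top z",np.percentile(z[k],98))
    k=(abs(y)>.025)&(abs(y)<.1)&(x>-.05)&(x<.03)&(z>.06)&(z<.17)
    if k.sum()>50:
        p=np.polyfit(z[k],x[k],1);print("  wall",k.sum(),"theta",-np.arctan(p[0]),"x@.026",np.polyval(p,.026))
    k=(z>.258)&(z<.28)&(abs(W[...,0]-.65)<.06)&(abs(W[...,1]+.045)<.05)
    if n=="top":print("tin",cv2.minAreaRect(W[k][:,:2].astype(np.float32)*1000),np.median(z[k]))
    if n=="side": save(im,"side7.png")
E
```

```text
31.15 [ 0.4826 -0.0401  0.2885] q [-0.32 -0.16  1.96  0.17  0.84  1.23] F [ 0.7 -0.2  0.4] w 0.0604 0.0
x [ 0.865 -0.055  0.499] y [-0.064 -0.998  0.002] z [ 0.498 -0.034 -0.866]
top 186 knob end x -0.03551419519931546 top z 0.1712382547297079
  wall 369 theta -0.00011348409282187943 x@.026 0.009183113070033012
tin ((650.952392578125, -46.054534912109375), (91.65038299560547, 52.35096740722656), 5.280892848968506) 0.26645550891661907
side 143 knob end x -0.03392770772216751 top z 0.1720825126493203
  wall 944 theta -0.010472715566689937 x@.026 0.00934594864378505
wrist 799 knob end x -0.03537514693299839 top z 0.1703677386263601
  wall 5401 theta -0.006265826459945844 x@.026 0.008870241941524184
```

View pics/side7.png

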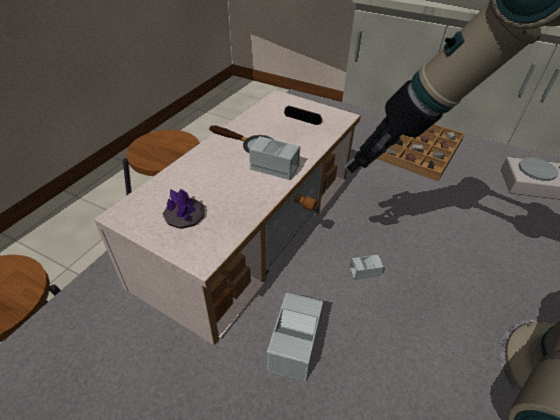

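The picture shows the bin shut (knob at (308,203), wall tilt about 0 rad), the tin lying level on the ledge at (275,157), the bystanders in place and the arm clear.

```bash
python3 -c "
from h import *
print(order.sign_off())"
```

```text
the job is handed in; nothing more can be done
None
```

The job is handed in, with no verdict returned: the rhomb was tapped out into the bin, the empty tin lies level on the ledge at its old spot, and the bin is shut without slamming; the bystanders look unmoved in the last picture.

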